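# Load a slide carrier into the slide scanner and start the scan

### The arm

A 7-joint arm with a two-finger parallel gripper is mounted at the origin on the work surface. World frame = base frame: x ahead of the robot, y to its left, z up, the work surface at z = 0. Lengths are in m, angles in degrees, forces in N, time in s.
With the tool pointing down it reaches from about 0.35 to 0.775 m from the base axis. Payload 3.1 kg.
Tool frame: the origin (TCP) lies on the centre line of the jaws, within the pads' length; the fingertips stand 17 mm ahead of it and the grasp point (between the pads) lies 2 mm behind it (robot.tip_reach is the distance from the TCP to the fingertips, in m); z points along the fingers, y is the direction in which the jaws open and shut (so a half turn about z gives the same grasp; the last joint's range is limited). The gripper opens to 85 mm and grips with 20 to 120 N. Pads are 22 mm wide; open, the fingers measure 114 mm over their backs; the gripper's body (76 mm by 85 mm) begins 54 mm behind the grasp point. The pads swing forward as they close: fully open they stand 13 mm farther back than shut.
Start: joints at [-74.926, 17.813, 0.802, 86.603, -0.252, 75.585, -1.558], TCP at [0.165, 0.525, 0.248] pointing down, gripper open.
Joint ranges: [-154.91, 154.91], [-16.99, 109.72], [-72.82, 74.43], [7.12, 147.25], [-82.49, 262.49], [11.32, 116.49], [-174.64, 174.64]. Speed limits (degrees/s): [159.86, 159.86, 180, 180, 180, 180, 180].

### API

Orientations are given as [roll, pitch, yaw] about the fixed x, y, z axes, in that order (R = Rz(yaw) Ry(pitch) Rx(roll)).
In Python, from station import robot, fingers, vision, workorder, recognise gives the robot as it stands. Calls block until the motion is done:
- robot.move_to(position, orientation): joint-space move of the TCP to a pose.
- robot.line_to(position, orientation=None, velocity=0.15, f_stop=None): straight line of the TCP; orientation=None keeps the orientation; velocity is the mean speed in m/s. With f_stop (N) it stops when the force on the tool has changed by that much, and returns True; else False.
- robot.move_j(angles): joint-space move.
- fingers.gripper_to(opening, force=None): opening from 0.0 (shut) to 1.0 (fully open); force is the grip in N (None keeps the last); returns when the fingers have stopped.
- robot.pause(seconds).
- robot.inverse_kinematics(position, orientation): joint angles nearest the present ones, or None.
- vision.grab_frame(name): name is "scene" or "top" or "wrist"; returns the picture (420x560x3 uint8, red, green, blue); there is no depth.
- vision.calibration(name): a dict with "mtx" (3x3 intrinsics, pixels), "k1" (the pictures are not rectified: a ray, as slopes to the right and down, at radius r is drawn at 1 + k1 r^2 times it, then the intrinsics apply), "extrinsics" (4x4, takes a point from world to camera coordinates); the wrist camera has in their place "T_tool_cam" (4x4, takes a point from camera to tool coordinates, whose origin is the TCP and whose axes are the flange's). Camera axes: x right, y up, looking along -z (the intrinsics and any distortion apply to the point x, -y, -z); pixel columns grow to the right and rows downward; lengths in m; the calibration is good to about 2 mm. A picture is of the moment at which its call begins: read the wrist's pose just before it. calibration takes no time and is no camera call.
A pose or a line that the arm cannot do raises robot.PlanningError and nothing moves.
- workorder.close_job(): hands the job in, once; it reports no verdict.
Trained networks look in the newest picture that a camera, given by its name, has taken for a name from the list of things; names that differ only in an ending like _2 or _b are one class to them, and where a whole thing is asked for, a point or a joint stands for the part that bears it (a point fixed in the world has none). Each returns a list of dicts, best first, with "p" (0 to 1); they miss things now and then, are a little off and sometimes report something else, mostly with a low value. They report only what shows in the picture. A call takes as long as a camera call.
- recognise(label, camera): "rect" ([centre column, centre row, width, height] in pixels, round what is visible of it).
Readings, each from a call of its own:
- robot.current_time_s(): time.
- robot.current_joint_positions(): joint angles.
- robot.current_dq(): joint speeds.
- robot.current_joint_torque(): joint torques, N m.
- robot.current_tool_pos(): TCP position.
- robot.current_eef_rot(): TCP orientation.
- robot.current_contact_force(): force on the tool from outside, world axes, zero at the start.
- robot.current_torque(): the same for the moment, N m.
- robot.current_finger_gap(): opening from 0.0 (shut) to 1.0 (fully open).
Only numpy, scipy, OpenCV 4.12 (cv2) and the standard library are available. Lean on these libraries where they do the work, as an engineer would, in place of code of your own. Each camera call takes 0.05 s, during which the arm holds its last target. There are 200 camera calls.

### The job

Take the slide carrier with the blue handle out of the tray and slide it, glass side up and nose first, into the scanner's slot, gently, until you feel it come up firm against the stop inside: the clip in the slot drags lightly before that, and the stop must not be rammed. Then let go of it, press the green start button, and leave the other carriers and the rest of the bench as they are.

Things in the scene. Friction and masses are not known exactly. Their poses are not given: they have to be found in the camera images.
- scanner: low white slide scanner, 240 mm deep, 190 wide, 106 high (the sloped grey screen on the rear half of its top reaches 132 mm), fixed. Origin: centre of its underside, on the bench. x points from the front face (with the slot) to the back: the direction in which the carrier slides in; z up.
- slot_mouth (a point): centre of the slot's mouth in the scanner's front face, 45.2 mm above the bench (a black mark as wide as the slot on the top's front edge shows where); axes as the scanner. Blind level channel 42.4 mm wide, 10.4 mm high (floor 40 mm above the bench); the first 8 mm flare outwards by 4 mm on every side. From 25 mm in, a sprung clip in the +y wall drags with 1 to 6 N. The stop's depth is not marked: anywhere from 72 to 93 mm.
- sled (a joint): how far (m) the scanner's inner sled, met by the carrier's nose, has been pushed back: 0 parked, 0.006 at the firm stop (rubber buffer, gives under 1 mm; made for pushes below 15 N). A weak spring of about 0.4 N returns it if the carrier is not there; the clip holds a carrier against this spring.
- blue: carrier to load: aluminium plate 130 x 40 x 8 mm, a glass slide on top and at the rear a blue upright fin 30 mm long (along x), 10 mm thick (along y), its top 44 mm above the plate's underside; 80 to 140 g. Origin: centre of the plate's underside; x points to the nose (the end that goes in first, 65 mm ahead), z up. Fin's centre: 48 mm behind the origin.
- blue_grip (a point): point to pinch on the blue fin: 48 mm behind the origin and 31 mm above the underside of the plate, on its centre line; axes as blue; pinch across its 10 mm thickness (y axis)
- blue_nose (a point): middle of the front edge of the blue carrier: 65 mm ahead of its origin, 4 mm above its underside
- start_top (a point): centre of the top of the green push button (24 mm across) on the scanner's top near the front
- start (a joint): travel of the green start button in m: 0 up, 0.005 fully down; springs back; about 4 N fully down
- tray: fixed grey loading tray 150 x 240 mm, its floor 8 mm above the bench, with low ribs (14 mm above the bench) between three lanes 75 mm apart; the carriers lie in the lanes with their noses along the tray's x axis. Origin: centre of its underside.
- yellow: carrier of the same make with a yellow fin, to be left alone in the tray; origin and axes as blue
- red: carrier of the same make with a red fin, to be left alone in the tray; origin and axes as blue
- bottle: loose amber dropper bottle, 32 mm across, 86 mm high; origin: centre of its underside
- jar: loose glass staining jar with white lid, 60 mm square, 104 mm high; origin: centre of its underside

How it is judged (in metres and radians):
On the way, in this order (a step that is already met when the one before it is completed fails the run):
1. the blue carrier is in the slot and home against the stop (sled pushed to within 1.5 mm of its stop) (value of joint sled above 0.0045 m and x of blue_nose in the frame of slot_mouth above 0.068 m), for 0.2 s.
2. with the carrier home and let go, the start button is pressed down (value of joint start above 0.0035 m and value of joint sled above 0.0045 m and contact force between the fingers and blue below 0.1 N), for 0.05 s.
At the end, for the whole second after the job is handed in: the blue carrier lies level (glass up) and at rest in the scanner's slot with its nose home: the sled within 1.5 mm of its firm stop; the start button has been pressed and is up again (all of step 1 and angle between the x axis of blue and the x axis of scanner, either way round below 0.08 rad and angle between blue's own z axis and vertical below 0.1 rad and linear speed of blue below 0.01 m/s and value of joint start below 0.0015 m); the robot touches nothing.
It fails at once if the blue carrier is forced against the scanner with more than 15 N (contact force between blue and scanner above 15 N).
It fails at once if the start button is pressed before the carrier is home (value of joint start above 0.0035 m and value of joint sled below 0.0035 m).
It fails at once if another carrier is moved by more than 10 mm (distance of any of yellow, red from where it was at the start of the episode above 0.01 m).
It fails at once if the bottle or the jar is moved by more than 15 mm (distance of any of bottle, jar from where it was at the start of the episode above 0.015 m).
It also fails if it takes over 51 s, if anything falls off the work surface, if the arm or the gripper's body presses on something with over 40 N, if the wrist force passes 120 N, or if a joint passes its speed limit or range.

## Working session

There is one attempt and no reset: what is moved stays moved. The work goes in short steps, each a Python script; the robot and the scene stay as the last script left them, time stands still between calls to the robot, and variables do not carry over. Pictures are saved under pics/ and viewed, about 8 in all and at most 12, crops included, and the job is handed in when it is done.

```bash
ls; mkdir -p pics; python3 - <<'E'
from station import robot, fingers, vision, workorder, recognise
import cv2,numpy as np
for c in ["scene","top"]:
    im=vision.grab_frame(c); cv2.imwrite(f"pics/{c}0.png",im[:,:,::-1])
    k=vision.calibration(c); print(c,k)
    for n in ["blue","scanner","start_top","tray"]:
        print(n,[(np.round(d["rect"],1).tolist(),round(d["p"],2)) for d in recognise(n,c)[:2]])
print(vision.calibration("wrist"),robot.current_time_s(),robot.current_eef_rot(),robot.current_contact_force())
E
```

```text
pics
scene {'mtx': array([[546.11708634,   0.        , 273.8684416 ],
       [  0.        , 546.11708634, 218.3606901 ],
       [  0.        ,   0.        ,   1.        ]]), 'k1': -0.21061378612052287, 'extrinsics': array([[ 0.36220271,  0.93177925,  0.02442595, -0.22048084],
       [-0.49995157,  0.1720917 ,  0.84878317,  0.20439296],
       [ 0.78667504, -0.31964336,  0.52817658, -1.59538801],
       [ 0.        ,  0.        ,  0.        ,  1.        ]])}
blue [([359.1, 231.2, 58.2, 31.0], 0.85)]
scanner [([132.1, 264.6, 148.5, 123.2], 0.92)]
start_top []
tray [([345.0, 227.1, 105.3, 64.6], 0.56), ([132.2, 263.5, 143.2, 123.4], 0.38)]
top {'mtx': array([[465.3531073 ,   0.        , 276.6252973 ],
       [  0.        , 465.3531073 , 206.85516334],
       [  0.        ,   0.        ,   1.        ]]), 'k1': -0.015411984563124027, 'extrinsics': array([[ 0.0049675 , -0.99996419,  0.00685127,  0.00674528],
       [ 0.98853979,  0.00594425,  0.15084348, -0.61576064],
       [-0.1508788 ,  0.00602344,  0.98853392, -1.01843706],
       [ 0.        ,  0.        ,  0.        ,  1.        ]])}
blue [([188.9, 219.3, 61.2, 21.2], 0.63)]
scanner [([409.9, 228.7, 124.9, 93.4], 0.94)]
start_top []
tray [([192.7, 253.1, 68.5, 106.8], 0.96), ([409.9, 227.8, 124.5, 95.7], 0.55)]
{'mtx': array([[291.90802355,   0.        , 280.47183776],
       [  0.        , 291.90802355, 211.97867637],
       [  0.        ,   0.        ,   1.        ]]), 'k1': 0.00867629960024239, 'T_tool_cam': array([[-3.48765416e-04,  9.62346760e-01,  2.71824560e-01,
         6.86226244e-02],
       [ 9.99998990e-01, -3.87943188e-05,  1.42039649e-03,
         6.28465265e-04],
       [ 1.37745921e-03,  2.71824781e-01, -9.62345775e-01,
        -1.26967122e-01],
       [ 0.00000000e+00,  0.00000000e+00,  0.00000000e+00,
         1.00000000e+00]])} 0.5 [-1.79998908e+02  2.23914636e-03  1.62540123e+02] [-0.52848877  0.92627894  0.05965668]
```

View images.

View pics/top0.png

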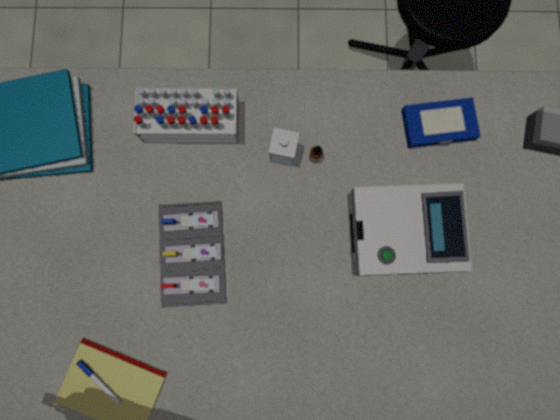

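View pics/scene0.png

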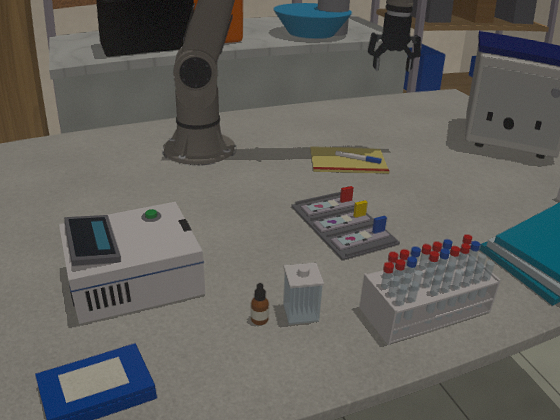

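```bash
cat > h.py <<'E'
from station import robot, fingers, vision, workorder, recognise
import cv2,numpy as np
from scipy.spatial.transform import Rotation as Ro
def save(n,im): cv2.imwrite(f"pics/{n}.png",im[:,:,::-1])
def cam(name,pose=None):
    """returns K,k1,R(cv cam->world),origin"""
    k=vision.calibration(name)
    if name=="wrist":
        p,e=pose; T=np.eye(4); T[:3,:3]=Ro.from_euler("xyz",e,degrees=True).as_matrix(); T[:3,3]=p
        T=T@k["T_tool_cam"]
    else: T=np.linalg.inv(k["extrinsics"])
    return k["mtx"],np.array([k["k1"],0,0,0,0.]),T[:3,:3]@np.diag([1,-1,-1]),T[:3,3]
def unp(c,uv,z):
    K,d,R,o=c
    q=cv2.undistortPoints(np.array(uv,float).reshape(-1,1,2),K,d)[:,0]
    r=np.c_[q,np.ones(len(q))]@R.T
    return o+r*((np.asarray(z)-o[2])/r[:,2])[:,None]
def proj(c,X):
    K,d,R,o=c
    return cv2.projectPoints(((np.array(X,float).reshape(-1,3)-o)@R).reshape(-1,1,3),np.zeros(3),np.zeros(3),K,d)[0][:,0]
def wgrab(n):
    pose=(np.array(robot.current_tool_pos()),np.array(robot.current_eef_rot()))
    im=vision.grab_frame("wrist"); save(n,im); np.savez(f"pics/{n}.npz",p=pose[0],e=pose[1]); return im,cam("wrist",pose)
def load(n):
    z=np.load(f"pics/{n}.npz"); return cv2.imread(f"pics/{n}.png"),cam("wrist",(z["p"],z["e"]))
E
python3 - <<'E'
from h import *
c=cam("top")
print("scanner corners/mark",unp(c,[[351,187],[465,186],[356,275],[470,271],[359,230]],0.106).round(3).tolist())
print("button",unp(c,[[387,255]],0.11).round(3))
print("fin top",unp(c,[[167,221.5]],0.052).round(3),"slide centre",unp(c,[[191,221]],0.016).round(3))
print("tray",unp(c,[[160,205],[220,203],[163,306],[226,303]],0.012).round(3).tolist())
print("jar,bottle",unp(c,[[285,135],[317,153]],[0.104,0.05]).round(3).tolist())
for y in (90,-90):
  for p in ([.6,.25,.3],[.55,.2,.07],[.55,-.13,.08],[.55,-.1,.3],[.55,-.2,.13]):
    q=robot.inverse_kinematics(p,[180,0,y]); print(y,p,None if q is None else np.round(q))
E
```

```text
scanner corners/mark [[0.651, -0.151, 0.106], [0.655, -0.401, 0.106], [0.462, -0.158, 0.106], [0.471, -0.402, 0.106], [0.557, -0.167, 0.106]]
button [[ 0.504 -0.224  0.11 ]]
fin top [[0.58  0.258 0.052]] slide centre [[0.586 0.21  0.016]]
tray [[0.624, 0.286, 0.012], [0.629, 0.144, 0.012], [0.39, 0.269, 0.012], [0.397, 0.125, 0.012]]
jar,bottle [[0.768, -0.007, 0.104], [0.742, -0.083, 0.05]]
90 [0.6, 0.25, 0.3] [-40.  31.  29.  63. -14.  89. -15.]
90 [0.55, 0.2, 0.07] [-44.  34.  32.  95. -21.  57.  -5.]
90 [0.55, -0.13, 0.08] [-27.  40.  58.  98. -37.  63.  43.]
90 [0.55, -0.1, 0.3] [-31.  25.  59.  81. -21.  86.  27.]
90 [0.55, -0.2, 0.13] [-20.  39.  60.  92. -35.  70.  47.]
-90 [0.6, 0.25, 0.3] [-26.  29.   2.  63.  -1.  88. 157.]
-90 [0.55, 0.2, 0.07] [-22.  31.  -0.  94.   0.  55. 158.]
-90 [0.55, -0.13, 0.08] [ -30.   43.   64.   99.  -42.   66. -133.]
-90 [0.55, -0.1, 0.3] [ -34.   27.   65.   81.  -24.   87. -150.]
-90 [0.55, -0.2, 0.13] [ -22.   41.   64.   92.  -38.   72. -131.]
```

```bash
python3 - <<'E'
from h import *
robot.move_to([.58,.27,.2],[180,0,90])
im,c=wgrab("w_tray"); t=[im]
for n in ["blue","blue_grip"]: print(n,[(np.round(d["rect"],1).tolist(),round(d["p"],2)) for d in recognise(n,"wrist")[:2]])
robot.move_to([.555,-.06,.25],[180,0,90])
im,c=wgrab("w_scan"); t.append(im)
for n in ["scanner","start_top","start"]: print(n,[(np.round(d["rect"],1).tolist(),round(d["p"],2)) for d in recognise(n,"wrist")[:2]])
print(robot.current_time_s(),robot.current_tool_pos())
E
```

```text
blue [([288.4, 241.7, 40.0, 109.2], 0.64)]
blue_grip [([287.0, 241.8, 45.3, 106.4], 0.65)]
scanner [([279.9, 309.9, 183.1, 102.3], 0.72)]
start_top []
start []
3.9 [ 0.55535177 -0.05818183  0.24955091]
```

View pics/w_tray.png

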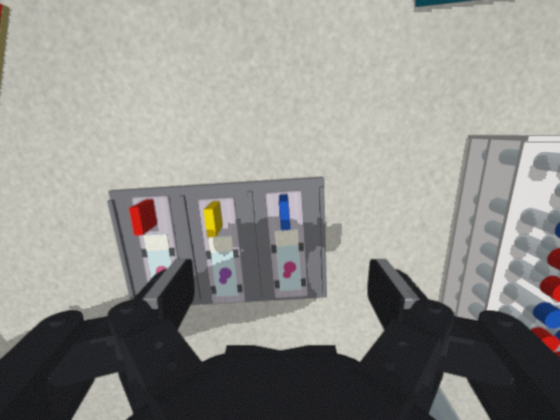

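View pics/w_scan.png

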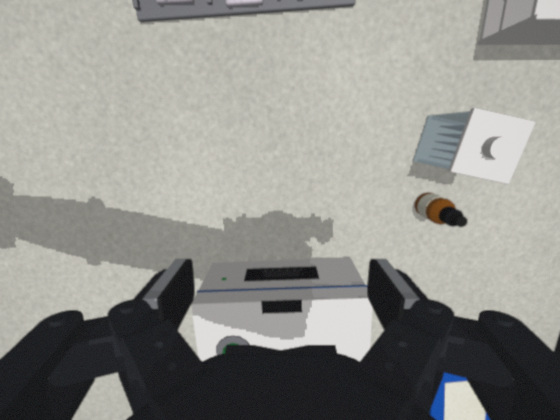

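```bash
python3 - <<'E'
from h import *
a=cv2.imread("pics/w_scan.png")[250:365,185:385]; b=cv2.imread("pics/w_tray.png")[185:300,260:335]
r=lambda x,k:cv2.resize(x,None,fx=k,fy=k,interpolation=cv2.INTER_CUBIC)
A=r(a,4);cv2.imwrite("pics/A.png",A)
B=np.clip(r(b,5).astype(float)*1.3,0,255).astype(np.uint8);cv2.imwrite("pics/B.png",B)
g=cv2.cvtColor(a,cv2.COLOR_BGR2GRAY)
n,l,s,ce=cv2.connectedComponentsWithStats((g<45).astype(np.uint8))
for i in range(1,n):
    if s[i][4]>60:
        cn=cv2.findContours((l==i).astype(np.uint8),0,2)[0][0]; print(s[i],ce[i]+[185,250],(cv2.boxPoints(cv2.minAreaRect(cn))+[185,250]).round(1).tolist())
h=cv2.cvtColor(b,cv2.COLOR_BGR2HSV); m=cv2.inRange(h,(105,150,40),(130,255,255))
ys,xs=np.nonzero(m); print(len(xs),xs.min()+260,xs.max()+260,ys.min()+185,ys.max()+185)
E
```

```text
[  0  10   8  52 347] [188.14121037 283.42363112] [[185.0, 260.0], [192.0, 260.0], [192.0, 311.0], [185.0, 311.0]]
[183  10  17  68 776] [377.0992268  289.24097938] [[368.0, 260.0], [384.0, 260.0], [384.0, 327.0], [368.0, 327.0]]
[ 60  17  73  13 740] [280.99324324 273.41351351] [[244.7, 269.3], [316.7, 266.8], [317.1, 277.3], [245.0, 279.9]]
[ 78  51  38  11 386] [281.52072539 306.05181347] [[263.0, 301.0], [300.0, 301.0], [300.0, 311.0], [263.0, 311.0]]
[   0   83  200   32 2894] [287.80131306 355.97892191] [[185.0, 333.0], [384.0, 333.0], [384.0, 364.0], [185.0, 364.0]]
277 279 289 195 228
```

View pics/A.png

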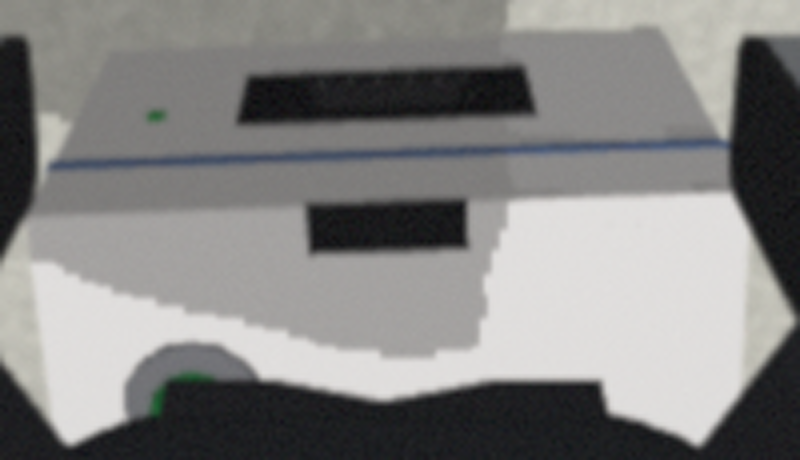

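View pics/B.png

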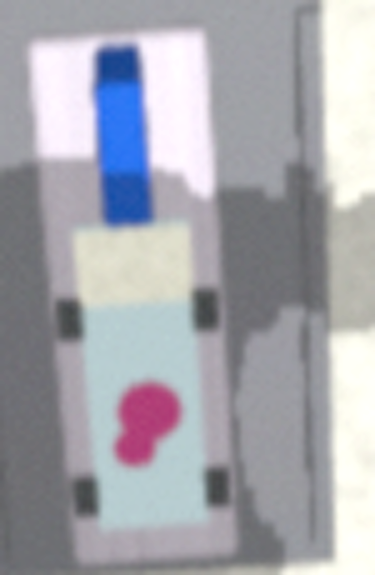

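```bash
cat > fit.py <<'E'
from h import *
from scipy.optimize import least_squares
def fit(c,uv,M,x0):
    uv=np.array(uv,float);M=np.array(M,float)
    def W(p): 
        R=Ro.from_euler("z",p[2]).as_matrix(); return M@R.T+[p[0],p[1],0]
    s=least_squares(lambda p:(proj(c,W(p))-uv).ravel(),x0,loss="soft_l1")
    return s.x,(proj(c,W(s.x))-uv).round(1)
E
python3 - <<'E'
from fit import *
_,c=load("w_scan")
up=lambda P,k,o:(np.array(P,float)+.5)/k-.5+o
P=up([[110,50],[657,28],[30,215],[735,190],[308,205],[467,201]],4,[185,250])
x,r=fit(c,P,[[-.12,-.095,0],[-.12,.095,0],[-.12,-.095,.106],[-.12,.095,.106],[-.12,-.0212,.106],[-.12,.0212,.106]],[.56,-.28,-1.57])
print("scanner",x,np.degrees(x[2])); print(r.tolist())
S=up([[247,76],[523,67],[537,115],[237,124]],4,[185,250])
n=np.array([np.sin(-x[2]),0]) 
# slot corners: intersect with front face plane
K,d,R,o=c; q=cv2.undistortPoints(S.reshape(-1,1,2),K,d)[:,0]; ray=np.c_[q,np.ones(4)]@R.T
ex=np.array([np.cos(x[2]),np.sin(x[2]),0]);ey=np.array([-ex[1],ex[0],0])
f=np.array([x[0],x[1],0])-.12*ex
X=o+ray*(((f-o)@ex)/(ray@ex))[:,None]
print("slot corners in face y,z",np.c_[(X-f)@ey,X[:,2]].round(4).tolist()); print("mouth",f)
c2=cam("top")
px=[[351,187],[465,186],[356,275],[470,271]]
print("top cam pred",proj(c2,[f+.095*ey+[0,0,.106],f+.24*ex+.095*ey+[0,0,.106],f-.095*ey+[0,0,.106],f+.24*ex-.095*ey+[0,0,.106]]).round(1).tolist())
_,c=load("w_tray")
P=up([[75,558],[238,553],[28,42],[207,30],[96,82],[140,80],[152,225],[106,226]],5,[260,185])
M=[[.065,-.02,.016],[.065,.02,.016],[-.065,-.02,.008],[-.065,.02,.008],[-.063,-.005,.052],[-.063,.005,.052],[-.033,.005,.052],[-.033,-.005,.052]]
b,r=fit(c,P,M,[.58,.2,-1.57]); print("blue",b,np.degrees(b[2]));print(r.tolist())
R=Ro.from_euler("z",b[2]).as_matrix(); print("grip",R@[-.048,0,.039]+[b[0],b[1],0])
print("top px fin",proj(c2,[R@[-.048,0,.052]+[b[0],b[1],0]]))
E
```

```text
scanner [ 0.56182257 -0.28161469 -1.52766742] -87.52889582260482
[[1.3, -1.7], [-0.1, -1.1], [-1.0, 0.5], [3.2, 0.5], [-0.7, 0.5], [-0.2, 0.1]]
slot corners in face y,z [[-0.0453, 0.0289], [0.0449, 0.0296], [0.0454, 0.0615], [-0.0447, 0.0605]]
mouth [ 0.5566487  -0.16172627  0.        ]
top cam pred [[353.9, 186.9], [463.1, 183.0], [359.6, 275.0], [471.8, 270.5]]
blue [ 0.58667344  0.21273077 -1.49139212] -85.45047378862533
[[-0.3, 1.7], [0.2, 0.5], [-0.2, -1.9], [-0.1, -2.1], [-0.6, 0.2], [0.9, -0.1], [0.5, 0.1], [-0.3, 0.6]]
grip [0.58286605 0.26057953 0.039     ]
top px fin [[166.02984972 220.17638417]]
```

```bash
python3 - <<'E'
from h import *
o=[180,0,94.5]; g=np.array([.5829,.2606,.038])
fingers.gripper_to(.45,40)
robot.move_to(g+[0,0,.09],o); im,c=wgrab("pre")
print(robot.line_to(g,o,velocity=.08,f_stop=8), robot.current_tool_pos(),robot.current_contact_force())
fingers.gripper_to(0,40); print("gap",robot.current_finger_gap(),robot.current_contact_force())
robot.line_to(g+[0,0,.1],velocity=.1)
print("lift",robot.current_finger_gap(),robot.current_contact_force())
o2=[180,0,92.47]; y=np.radians(-87.53); ex=np.array([np.cos(y),np.sin(y),0]); f=np.array([.5566,-.1617,0])
p=f-.153*ex; p[2]=.038+.0332
robot.move_to(p+[0,0,.07],o2); robot.line_to(p,velocity=.1); robot.pause(.2)
im,c=wgrab("slot1"); print(p,robot.current_tool_pos(),robot.current_eef_rot(),robot.current_contact_force(),robot.current_torque(),robot.current_time_s())
a=cv2.resize(im[150:400,180:390],None,fx=2.4*1.0,fy=2.4,interpolation=cv2.INTER_CUBIC); save("slot1c",a)
E
```

```text
False [0.58350766 0.26080452 0.03876085] [ 0.93145474 -0.76859255 -0.51032593]
gap 0.11210601650060943 [-0.12804592 -0.24983169  2.10240286]
lift 0.11116448191552243 [-0.08981483 -0.01074658 -0.84068005]
[ 0.55000627 -0.00884215  0.0712    ] [ 0.55052724 -0.00888441  0.07190117] [ 1.79917189e+02 -6.72957101e-03  9.24650312e+01] [ 0.35920538 -0.50804983 -1.56875036] [ 0.01455386 -0.03303871 -0.02008391] 10.7167
```

View pics/slot1.png

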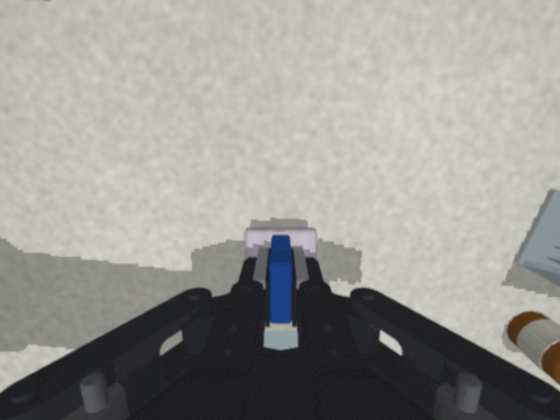

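```bash
python3 - <<'E'
from h import *
z=np.load("pics/slot1.npz"); im,c=load("slot1")
R=Ro.from_euler("xyz",z["e"],degrees=True).as_matrix()
# carrier underside: TCP z at grasp .03876, tray floor .008 -> underside .03076 below TCP
def T(x,y,h): return z["p"]+R@np.array([-(x+.048),-y*-1,0])*1+[0,0,h-.03076]  # carrier x -> -tool x
names=["plate rear L bot","plate rear R bot","rear L top","rear R top","fin rear L top","fin rear R top","fin front L","fin front R","fin rear bot L","R"]
pts=[T(-.065,-.02,0),T(-.065,.02,0),T(-.065,-.02,.008),T(-.065,.02,.008),T(-.063,-.005,.044),T(-.063,.005,.044),T(-.033,-.005,.044),T(-.033,.005,.044),T(-.063,-.005,.008),T(-.063,.005,.008)]
for n,q in zip(names,proj(c,pts)): print(n,q.round(1))
s=vision.grab_frame("scene"); 
a=cv2.resize(im[215:360,235:330],None,fx=4,fy=4,interpolation=cv2.INTER_CUBIC)
b=cv2.resize(s[150:280,90:300,::-1],None,fx=2,fy=2,interpolation=cv2.INTER_CUBIC)
k=np.zeros((580,800,3),np.uint8); k[:,:380]=a; k[:260,380:800]=b
t=vision.grab_frame("top")[180:290,250:390,::-1]; k[270:580,380:775]=cv2.resize(t,(395,310),interpolation=cv2.INTER_CUBIC)
cv2.imwrite("pics/k.png",k); cv2.imwrite("pics/scene1.png",s[:,:,::-1])
E
```

```text
plate rear L bot [244.5 224.9]
plate rear R bot [314.8 224.9]
rear L top [242.8 229.6]
rear R top [316.5 229.6]
fin rear L top [267.7 262. ]
fin rear R top [291.2 262. ]
fin front L [268.5 322.6]
fin front R [290.6 322.6]
fin rear bot L [270.4 233. ]
R [288.8 233. ]
```

View pics/k.png

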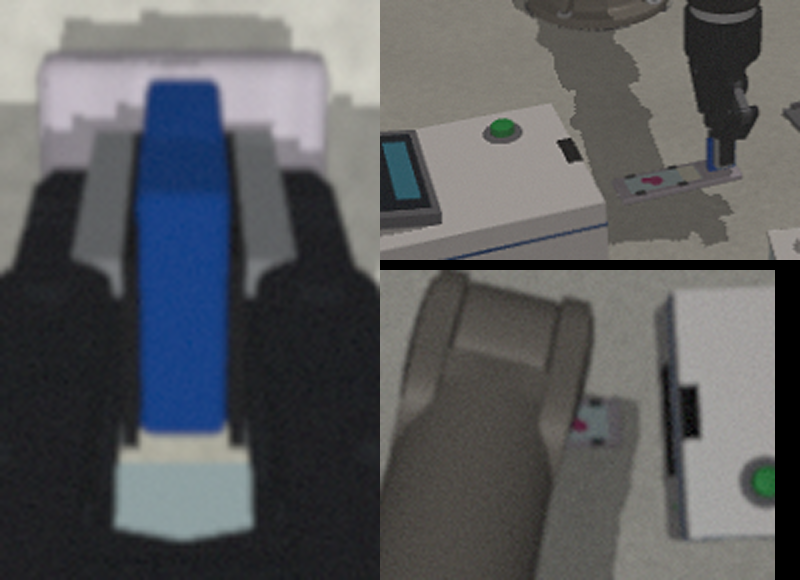

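```bash
cat > ins.py <<'E'
from h import *
y=np.radians(-87.53); ex=np.array([np.cos(y),np.sin(y),0]); ey=np.array([-ex[1],ex[0],0])
f=np.array([.5558,-.1617,0])
def go(d,dy=0,dz=0,v=.03,fs=4,yaw=92.47):
    p=f-(.113-d)*ex+dy*ey-[.0005,0,0]; p[2]=.0712+dz
    s=robot.line_to(p,[180,0,yaw],velocity=v,f_stop=fs)
    t=np.array(robot.current_tool_pos()); F=np.array(robot.current_contact_force()); M=np.array(robot.current_torque())
    r=t-f
    print("d %.1f dy %.2f z %.2f mm"%((r@ex+.113)*1e3,r@ey*1e3,t[2]*1e3),s,"F(ex,ey,z)",np.round([F@ex,F@ey,F[2]],2),"M",np.round([M@ex,M@ey,M[2]],3),"t",robot.current_time_s())
    return s
E
python3 - <<'E'
from ins import *
go(-.035); 
for d in (-.003,.006,.012,.02):
    if go(d,v=.03 if d<0 else .015,fs=4): break
c=cam("top"); print(unp(c,[[341.5,234.3],[357,230]],[.049,.106]))
E
```

```text
d -34.4 dy -0.63 z 71.25 mm False F(ex,ey,z) [-0.43 -0.17 -1.61] M [ 0.021  0.014 -0.027] t 11.1333
d -3.4 dy -0.47 z 71.14 mm False F(ex,ey,z) [-0.74  0.2  -1.72] M [ 0.004  0.021 -0.017] t 12.35
d 5.9 dy -0.53 z 71.16 mm False F(ex,ey,z) [-0.04 -0.4  -0.23] M [0.044 0.088 0.022] t 13.1
d 12.3 dy -0.32 z 71.31 mm False F(ex,ey,z) [-0.35 -0.28 -0.57] M [ 0.126 -0.067 -0.027] t 13.65
d 20.4 dy -0.40 z 71.25 mm False F(ex,ey,z) [ 0.57 -0.07 -1.7 ] M [ 0.19  -0.072  0.088] t 14.3333
[[ 0.55332475 -0.13720826  0.049     ]
 [ 0.55742662 -0.16235035  0.106     ]]
```

```bash
python3 - <<'E'
from ins import *
for d in (.03,.04,.05,.06):
    go(d,dz=.0006,v=.02,fs=6)
E
```

```text
d 30.0 dy -0.46 z 71.80 mm False F(ex,ey,z) [-1.17  0.49 -0.92] M [0.236 0.171 0.099] t 14.9833
d 40.0 dy -0.39 z 71.73 mm False F(ex,ey,z) [-3.04  0.89 -1.4 ] M [0.369 0.89  0.032] t 15.6333
d 50.8 dy -0.39 z 71.88 mm False F(ex,ey,z) [-2.89  2.25 -1.33] M [0.336 0.714 0.049] t 16.2833
d 60.4 dy -0.42 z 71.79 mm False F(ex,ey,z) [-3.45  1.54 -1.95] M [0.458 0.842 0.072] t 16.9333
```

```bash
python3 - <<'E'
from ins import *
go(.068,dz=.0006,v=.015,fs=5)
for d in np.arange(.072,.099,.004):
    if go(d,dz=.0006,v=.008,fs=4): break
robot.pause(.3); print(robot.current_contact_force(),robot.current_tool_pos())
E
```

```text
d 67.9 dy -0.43 z 71.79 mm False F(ex,ey,z) [-3.2   2.59 -0.81] M [0.501 1.053 0.113] t 17.6167
d 71.8 dy -0.45 z 71.80 mm False F(ex,ey,z) [-5.41  2.41 -0.75] M [0.547 1.111 0.057] t 18.2667
d 75.8 dy -0.44 z 71.79 mm False F(ex,ey,z) [-3.68  1.82 -1.31] M [0.51  1.079 0.114] t 18.9167
d 79.7 dy -0.41 z 71.80 mm False F(ex,ey,z) [-5.06  2.19 -1.22] M [0.553 1.067 0.034] t 19.5667
d 83.5 dy -0.42 z 71.79 mm False F(ex,ey,z) [-4.72  2.54 -1.13] M [0.523 1.121 0.071] t 20.2167
d 87.4 dy -0.42 z 71.76 mm False F(ex,ey,z) [-4.62  2.26 -0.25] M [0.567 1.152 0.028] t 20.8667
d 88.1 dy -0.34 z 71.49 mm True F(ex,ey,z) [1.03 0.21 2.12] M [ 0.057 -0.252 -0.038] t 21.275
[-1.14217682 -3.29380264  0.63994087] [ 0.55435755 -0.13570927  0.07071803]
```

```bash
python3 - <<'E'
from ins import *
for d in np.arange(.0872,.091,.0004):
    s=go(d,dz=.0004,v=.005,fs=11)
    robot.pause(.1); F=np.mean([robot.current_contact_force() for _ in range(3)],0)@ex; print(round(F,2))
    if F<-8 or s: break
E
```

```text
d 86.0 dy -0.38 z 71.12 mm False F(ex,ey,z) [ 1.56  1.16 -3.63] M [ 0.46  -0.234 -0.075] t 22.3417
1.18
d 86.1 dy -0.40 z 71.32 mm False F(ex,ey,z) [-1.35  3.3  -5.12] M [ 0.526  0.402 -0.024] t 22.6917
-0.8
d 86.3 dy -0.41 z 71.50 mm False F(ex,ey,z) [-3.27  1.79 -4.61] M [0.519 1.101 0.02 ] t 23.0417
-4.27
d 87.8 dy -0.40 z 71.87 mm False F(ex,ey,z) [-3.97  0.42 -2.48] M [ 0.3    1.183 -0.108] t 23.3917
-5.06
d 88.3 dy -0.37 z 71.85 mm False F(ex,ey,z) [-5.02  0.92 -0.47] M [0.295 1.29  0.011] t 23.7417
-4.6
d 88.3 dy -0.37 z 71.86 mm False F(ex,ey,z) [-5.89  0.55 -0.42] M [ 0.241  1.349 -0.003] t 24.0917
-5.88
d 88.3 dy -0.38 z 71.82 mm False F(ex,ey,z) [-7.78  0.44  0.84] M [ 0.149  1.424 -0.043] t 24.4417
-6.81
d 88.4 dy -0.38 z 71.86 mm False F(ex,ey,z) [-7.08  0.13  0.04] M [ 0.229  1.501 -0.078] t 24.7917
-7.02
d 88.4 dy -0.36 z 71.84 mm False F(ex,ey,z) [-8.62  1.31 -0.  ] M [ 0.162  1.584 -0.117] t 25.1417
-6.51
d 88.5 dy -0.37 z 71.84 mm False F(ex,ey,z) [-8.37  1.    0.18] M [ 0.07   1.679 -0.062] t 25.4917
-8.48
```

```bash
python3 - <<'E'
from ins import *
fingers.gripper_to(.4)
print(robot.current_tool_pos(),robot.current_contact_force())
p=np.array(robot.current_tool_pos()); robot.line_to(p+[0,0,.05],velocity=.1)
robot.move_to([.53,-.13,.25],[180,0,90]); robot.pause(.2)
im,c=wgrab("btn"); print(robot.current_time_s(),robot.current_contact_force())
def green(im): 
    h=cv2.cvtColor(im,cv2.COLOR_RGB2HSV); m=cv2.inRange(h,(45,120,40),(85,255,255))
    n,l,s,ce=cv2.connectedComponentsWithStats(m); return [(ce[i],s[i]) for i in range(1,n) if s[i][4]>25]
for ce,s in green(im): print("wrist",ce,s,unp(c,[ce],.112))
t=vision.grab_frame("top"); save("top2",t)
for ce,s in green(t): print("top",ce,s,unp(cam("top"),[ce],.112))
E
```

```text
[ 0.55410182 -0.14169924  0.07194586] [-0.12158937 -0.10427659 -0.49343767]
27.4333 [ 0.10115613  0.28259982 -0.19718124]
wrist [256.34532374 296.        ] [245 285  23  23 417] [[ 0.50429527 -0.22375301  0.112     ]]
```

View pics/btn.png

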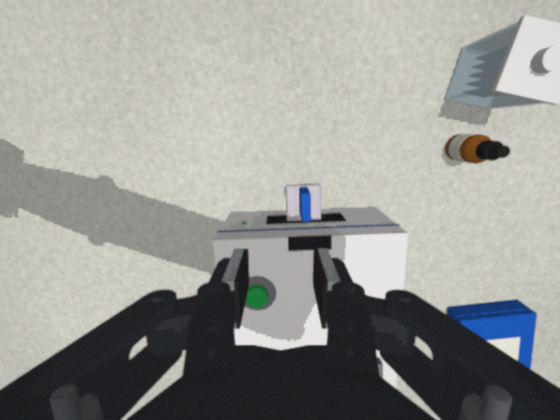

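```bash
python3 - <<'E'
from ins import *
_,c=load("btn"); r=unp(c,[[304,184.5]],[.049])[0]-f; print("rear edge x,y in mouth frame",r@ex,r@ey)
fingers.gripper_to(0)
robot.move_to([.5036,-.2238,.16],[180,0,90])
print(robot.current_contact_force())
print(robot.line_to([.5036,-.2238,.135],velocity=.05,f_stop=5),robot.current_contact_force())
z=.133
while z>.108:
    s=robot.line_to([.5036,-.2238,z],velocity=.015,f_stop=8); F=robot.current_contact_force()[2]; print(round(z,4),s,np.round(robot.current_tool_pos(),4)[2],round(F,2))
    if s or F>5.5: break
    z-=.002
robot.pause(.1); print(robot.current_tool_pos(),robot.current_contact_force(),robot.current_time_s())
E
```

```text
rear edge x,y in mouth frame -0.04142623453772877 0.001183204029664826
[0.15294455 0.13812015 0.07801636]
False [ 0.73324353 -0.2824371   0.36444811]
0.133 False 0.1334 2.81
0.131 False 0.1314 1.93
0.129 False 0.1293 4.48
0.127 True 0.1292 5.64
[ 0.5040023  -0.22426639  0.12914151] [-0.6019516   1.20131509  5.67708892] 30.3083
```

```bash
python3 - <<'E'
from ins import *
print(robot.line_to([.5036,-.2238,.1245],velocity=.01,f_stop=6)); robot.pause(.15); print(robot.current_tool_pos(),robot.current_contact_force())
robot.line_to([.5036,-.2238,.18],velocity=.1)
robot.move_to([.53,-.13,.25],[180,0,90]); robot.pause(.2)
im,_=wgrab("fin"); b=cv2.imread("pics/btn.png")
d=np.abs(cv2.cvtColor(im,cv2.COLOR_RGB2BGR).astype(int)-b)[170:225,270:340].max(2); print("diff",d.mean(),np.percentile(d,99))
print(robot.current_time_s(),robot.current_contact_force())
save("finc",cv2.resize(im[120:360,200:520],None,fx=2,fy=2))
E
```

```text
True
[ 0.50396853 -0.22431752  0.12916154] [-1.10547977  1.04180146  4.58995771]
diff 14.110129870129871 86.0
32.175 [ 0.00608935 -0.93671772 -0.12431603]
```

View pics/finc.png

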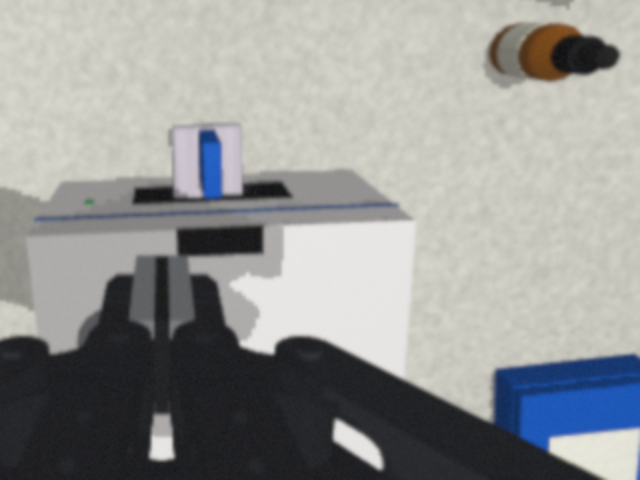

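```bash
python3 - <<'E'
from ins import *
robot.move_to([.5036,-.2238,.145],[180,0,90])
for z in (.138,.136,.1345,.133,.1315,.130,.1285,.127,.125):
    s=robot.line_to([.5036,-.2238,z],velocity=.02,f_stop=10)
    F=[];Z=[]
    for _ in range(6): robot.pause(.02);F.append(robot.current_contact_force()[2]);Z.append(robot.current_tool_pos()[2])
    print(z,s,np.round(np.mean(Z)*1e3,2),np.round(np.mean(F),2))
robot.line_to([.5036,-.2238,.18],velocity=.1)
robot.move_to([.53,-.10,.27],[180,0,90]); robot.pause(.3); wgrab("end")
print(robot.current_time_s(),robot.current_contact_force())
E
```

```text
0.138 False 138.15 0.12
0.136 False 135.91 -0.0
0.1345 False 134.43 0.09
0.133 False 133.27 1.82
0.1315 False 131.7 2.57
0.13 False 130.17 3.35
0.1285 False 129.14 6.34
0.127 False 128.97 13.7
0.125 False 128.76 22.75
37.9167 [-0.53796125 -0.30934293  0.04510273]
```

```bash
python3 - <<'E'
from ins import *
im,c=load("end"); h=cv2.cvtColor(im,cv2.COLOR_BGR2HSV)[120:300,200:400]; m=cv2.inRange(h,(105,150,40),(130,255,255))
ys,xs=np.nonzero(m); r=unp(c,[[xs.mean()+200,ys.min()+120]],[.052])[0]-f; print("fin rear",r@ex,r@ey)
workorder.close_job(); print(robot.current_time_s())
E
```

```text
fin rear -0.03797636580130396 0.001643609546523639
the job is handed in; nothing more can be done
the job is handed in; nothing more can be done
```

The blue carrier is loaded against the scanner's stop, the start button has been pressed, and the job is handed in. The clock was at about 38 s of the 51 s allowed. No verdict is reported, so everything below comes from my own checks.

- **Insertion:** I pinched the blue fin, lifted the carrier out of the tray and slid it into the slot. The clip dragged at about 3–5 N. The nose came up firm at about 88.4 mm depth: the push rose to about 8.5 N with almost no further movement. On the first approach the force trigger made the arm spring back 1–2 mm, so I pushed forward again in small steps until it was firm.
- **Letting go:** I opened the fingers and lifted clear. A wrist picture then put the plate's rear edge 41.4 mm outside the slot mouth. The expected figure is 41.6 mm, so the carrier stayed home.
- **Start button:** I pressed it fully down, then pressed it again while measuring. The second press showed contact at 134 mm TCP height, a steady spring rise, and bottoming at 129.2 mm, which is the full 5 mm of travel. That check peaked at about 23 N on the button.
- **Checks that were weaker or disagreed:** The last rough picture measurement of the fin's rear was about 1.5 mm off the expected position, which is within calibration and picking error. The wrist camera also reads about 0.5–1 mm to one side, and I allowed for that when lining up. I had no direct reading of the sled or of the button's return, and I took no final picture of the tray. The last picture I viewed, before the second press, showed the bottle standing where it was.

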